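# Lock the clamp on the orange paper stack

## Robot

A 6-joint arm with a two-finger parallel gripper is mounted at the origin on the work surface. World frame = base frame: x ahead of the robot, y to its left, z up, the work surface at z = 0. Lengths are in m, angles in rad, forces in N, time in s.
With the tool pointing down it reaches from about 0.25 to 0.8 m from the base axis. Payload 8.5 kg.
Tool frame: the origin (TCP) lies at the very end of the fingers, on their centre line; the grasp point (between the pads) lies env.grip_depth behind it (env.grip_depth is the distance from the TCP to the grasp point, in m); z points along the fingers, y is the line along which they close (so a half turn about z gives the same grasp; the last joint's range is limited). The gripper opens to 85 mm and grips with 20 to 120 N. Pads are 22 mm wide; open, the fingers measure 114 mm over their backs; the gripper's body (76 mm by 85 mm) begins 54 mm behind the grasp point. The pads swing forward as they close: fully open they stand 13 mm farther back than shut.
Start: joints at [1.334, 0.238, -0.013, 1.319, 0, 1.571], TCP at [0.123, 0.51, 0.231] pointing down, gripper open.
Joint ranges: [-2.66, 2.66], [-1.03, 1.9], [-1.14, 1.46], [-1.82, 2.27], [-1.45, 1.34], [-3.14, 3.14]. Speed limits (rad/s): [2.22, 2.22, 2.79, 3.14, 3.14, 3.14].

## Interface

Orientations are given as a unit quaternion [x, y, z, w].
In Python, from cell import env gives the robot as it stands. Calls block until the motion is done:
- env.reach(position, orientation): joint-space move of the TCP to a pose.
- env.servo_line(position, ori=None, rate=0.15): straight line of the TCP; ori=None keeps the orientation; rate is the mean speed in m/s.
- env.move_j(angles): joint-space move.
- env.command_gripper(opening, effort=None): finger opening in m; effort is the grip in N (None keeps the last); returns when the fingers have stopped.
- env.sleep(seconds).
- env.solve_ik(position, orientation): joint angles nearest the present ones, or None.
- env.snapshot(name): name is "scene" or "top" or "wrist"; returns a dict with "img" (480x640x3 uint8, blue, green, red), "z_map" (480x640 float32, m along the optical axis (not along the pixel's ray), 0 where there is no reading), "mtx" (3x3 intrinsics, pixels), "k1" (the pictures are not rectified: a ray, as slopes to the right and down, at radius r is drawn at 1 + k1 r^2 times it, then the intrinsics apply), "origin" and "orientation" of the camera in the world; the wrist camera has in their place "T_tool_cam" (4x4, takes a point from camera to tool coordinates, whose origin is the TCP and whose axes are the flange's). Camera axes: x right, y down, z forward; pixel columns grow to the right and rows downward; lengths in m; the calibration is good to about 2 mm. A picture is of the moment at which its call begins: read the wrist's pose just before it.
A pose or a line that the arm cannot do raises env.MotionError and nothing moves.
- env.job_done(): hands the job in; it is judged then, once.
Readings, each from a call of its own:
- env.current_time_s(): time.
- env.current_joint_positions(): joint angles.
- env.current_qd(): joint speeds.
- env.current_effort(): joint torques, N m.
- env.current_ee_pos(): TCP position.
- env.current_orientation(): TCP orientation.
- env.current_force(): force on the tool from outside, world axes, zero at the start.
- env.current_moment(): the same for the moment, N m.
- env.current_gripper_width(): finger opening in m.
- env.current_grasp_force(): force on a finger pad.
Only numpy, scipy, OpenCV 4.12 (cv2) and the standard library are available. Lean on these libraries where they do the work, as an engineer would, in place of code of your own. Each camera call takes 0.05 s, during which the arm holds its last target. There are 200 camera calls.

## Task

Before punching starts, the orange paper stack must be clamped: turn the black wing knob of its clamp clockwise until it clicks past its detent into the locked position, then let go of it. Leave the other two clamps as they are: pink locked, green open.

Things in the scene. Friction and masses are not known exactly. Their poses are not given: they have to be found in the camera images.
- orange_knob (a joint): the knob to turn, rad: 0 to 0.18 at the start (open, white stripe near the clamp's white dot), 1.2 at the hard stop (locked, stripe at the red dot). Grows clockwise seen from above. Turns freely to about 0.45, then resists with up to 0.1 N m; let go before about 0.9 it springs back, past about 0.95 it clicks and snaps by itself to 1.2 and stays.
- orange_knob_grip (a point): grip point of that knob, on its vertical axis, 81 mm above the table. The knob is a black upright wing 48 mm long, 14 mm thick, on a black disc 48 mm across: wing top 10 mm above this point, disc top 26 mm below. The point turns with the knob: x along the wing, away from the white-striped end; y through its thickness; z up. It sits on the clamp bar of the orange board.
- pink_knob (a joint): the same knob on the clamp of the pink stack, rad: locked at 1.2, to stay so. The three fixed boards (pink, green, orange; 170 x 130 mm) stand in any order; each has a paper stack in its colour under a brown pierced template, and an aluminium clamp bar 128 x 40 mm with a steel dial plate 68 mm across, its top 34 mm below the grip point.
- green_knob (a joint): the same knob on the clamp of the green stack, rad: open at 0 to 0.18, to stay so. A loose chisel lies on the orange board's template, more than 50 mm from the knob's axis and 40 mm below its grip point; loose tools lie beyond the boards.

How it is judged:
By the outcome, as a careful person would: the job done as asked, in the order asked, and still so for the second after the job is handed in, with the robot touching nothing.
It also fails if it takes over 32 s, if anything falls off the work surface, if the arm or the gripper's body presses on something with over 40 N, if the wrist force passes 120 N, or if a joint passes its speed limit or range.

## Working session

There is one attempt and no reset: what is moved stays moved. The work goes in short steps, each a Python script; the robot and the scene stay as the last script left them, time stands still between calls to the robot, and variables do not carry over. Pictures are saved under pics/ and viewed, at most 10 in all, crops included, and the job is handed in when it is done.

```bash
mkdir -p pics; ls; python3 - <<'E'
from cell import env
import cv2,pickle
d={n:env.snapshot(n) for n in("scene","top")}
pickle.dump(d,open("s.pkl","wb"))
for n in d: cv2.imwrite(f"pics/{n}0.png",d[n]["img"]); print(n,d[n]["origin"],d[n]["orientation"],d[n]["mtx"],d[n]["k1"])
print(env.grip_depth,env.current_orientation(),env.current_time_s())
E
```

```text
pics
scene [ 1.12344823 -0.3859546   0.82953121] [ 0.81429812  0.4462667  -0.17777976 -0.32582044] [[539.2818544    0.         314.1805795 ]
 [  0.         539.2818544  235.61591055]
 [  0.           0.           1.        ]] -0.10427714470292546
top [ 0.38198017 -0.00108486  1.02031152] [-0.69660637  0.710597   -0.06721034  0.07262399] [[513.90209512   0.         317.32919515]
 [  0.         513.90209512 247.25453539]
 [  0.           0.           1.        ]] -0.06677328181149592
0.0187 [ 1.18134671e-01  9.92997373e-01 -6.39869923e-04 -8.50792042e-05] 0.1
```

View pics/top0.png

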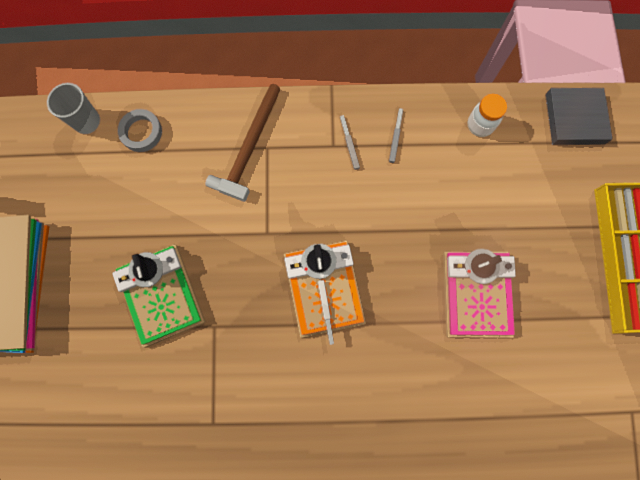

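View pics/scene0.png

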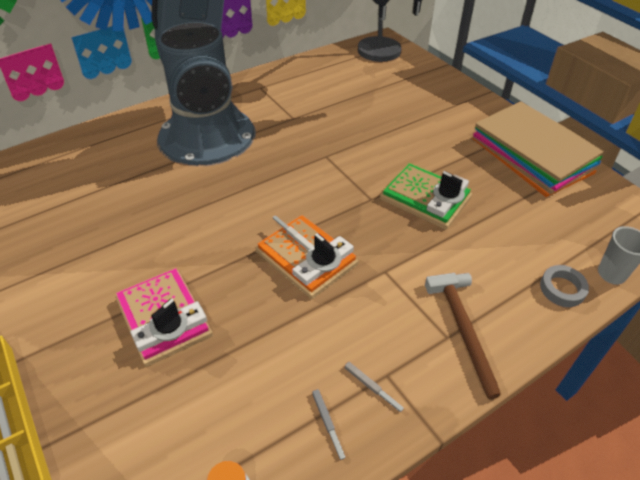

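The top view shows the green board on the left (knob ~(145,268)), orange in the middle (knob ~(319,260), chisel running from it towards (330,340)) and pink on the right (knob ~(483,265)). Next I'll localise the orange knob's wing using depth and rays.

```bash
cat > h.py <<'E'
import numpy as np,cv2
from scipy.spatial.transform import Rotation as R
def pose(s,T=None):
    if T is None: return R.from_quat(s["orientation"]).as_matrix(),np.array(s["origin"])
    return T[:3,:3],T[:3,3]
def rays(s,px):
    return cv2.undistortPoints(np.float64(px).reshape(-1,1,2),s["mtx"],np.array([s["k1"],0,0,0,0.]) if 0 else np.array([s["k1"],0,0,0.]))[:,0]
def cast(s,px,z,T=None):
    Rm,o=pose(s,T); d=np.c_[rays(s,px),np.ones(len(px))]@Rm.T
    return o+d*((z-o[2])/d[:,2])[:,None]
def cloud(s,T=None):
    v,u=np.nonzero(s["z_map"]>0); px=np.c_[u,v]; z=s["z_map"][v,u]
    Rm,o=pose(s,T); return px,o+(np.c_[rays(s,px),np.ones(len(px))]*z[:,None])@Rm.T
E
python3 - <<'E'
import pickle
from h import *
d=pickle.load(open("s.pkl","rb"))
t=d["top"]
c0=cast(t,[[319,258]],.085)[0];print("rough",c0,[cast(t,[p],.02)[0].round(3) for p in ((0,240),(639,240),(320,479))])
for n in d:
    px,P=cloud(d[n]); g=d[n]["img"][px[:,1],px[:,0]].astype(int).max(1)
    m=(np.hypot(*(P-c0)[:,:2].T)<.04)&(P[:,2]>.068)&(P[:,2]<.11)
    Q=P[m]; c=Q.mean(0); w,V=np.linalg.eigh(np.cov(Q[:,:2].T)); a=V[:,1]
    e=(Q-c)[:,:2]@V; print(n,m.sum(),c.round(4),"axis",a,np.degrees(np.arctan2(a[1],a[0])),np.ptp(e,0),Q[:,2].max())
    u,v=px[m].mean(0).astype(int); s=d[n]["img"][v-45:v+45,u-60:u+60]
    cv2.imwrite(f"pics/c_{n}.png",cv2.resize(s,None,fx=3.3,fy=5*.66,interpolation=cv2.INTER_CUBIC)); print(u,v)
a=[cv2.imread(f"pics/c_{n}.png") for n in d]; cv2.imwrite("pics/c0.png",np.hstack(a))
E
```

```text
rough [0.54945401 0.0016118  0.085     ] [array([0.612, 0.658, 0.02 ]), array([ 0.584, -0.65 ,  0.02 ]), array([0.147, 0.008, 0.02 ])]
scene 283 [ 0.5566 -0.0007  0.0837] axis [-0.98768741 -0.15644036] -170.9996578090625 [0.01798722 0.04876875] 0.0931039011835112
324 245
top 206 [0.5491 0.0026 0.0903] axis [-0.99437203 -0.10594463] -173.91840677702103 [0.01411949 0.04819873] 0.09782347020134807
318 257
```

View pics/c0.png

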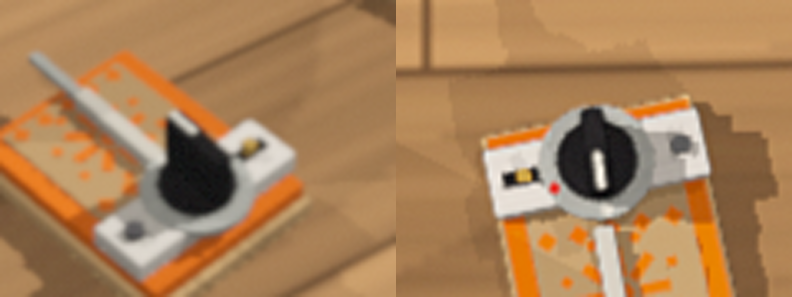

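The crop shows the white stripe on the robot-facing end of the wing, with the red dot at image lower left, so clockwise goes towards it. The knob is at about (0.550, 0.002) and the wing's top is at 0.09 as expected. I'll hover over it and check from near.

```bash
cat >> h.py <<'E'
def down(yaw): return (R.from_euler('z',yaw)*R.from_euler('x',np.pi)).as_quat()
def wrist(env):
    p=np.array(env.current_ee_pos());q=env.current_orientation()
    s=env.snapshot("wrist"); T=np.eye(4);T[:3,:3]=R.from_quat(q).as_matrix();T[:3,3]=p
    return s,T@np.array(s["T_tool_cam"])
E
python3 - <<'E'
from h import *
from cell import env
env.reach([.547,.002,.21],down(.13))
print(env.current_joint_positions(),env.current_time_s(),env.current_ee_pos())
s,T=wrist(env); cv2.imwrite("pics/w1.png",s["img"])
px,P=cloud(s,T)
m=(np.hypot(P[:,0]-.55,P[:,1]-.002)<.04)&(P[:,2]>.084)&(P[:,2]<.1)
Q=P[m];print(m.sum(),Q.mean(0),Q[:,2].max()); r=cv2.minAreaRect((Q[:,:2]*1000).astype(np.float32));print("depth",r)
hull=cv2.convexHull(px[m].astype(np.float32))[:,0]
print("rays",cv2.minAreaRect((cast(s,hull,.091,T)[:,:2]*1000).astype(np.float32)))
E
```

```text
[ 4.97124976e-03  2.83433246e-01 -5.71884840e-03  1.28158041e+00
  1.62789050e-04  3.01495008e+00] 2.4583 [0.54697578 0.00276912 0.21005164]
1076 [0.55286105 0.00197698 0.09133327] 0.09409780664309897
depth ((551.97265625, 1.834634780883789), (46.80673599243164, 13.976858139038086), 7.220757484436035)
rays ((552.44482421875, 1.9168500900268555), (47.1085205078125, 13.812806129455566), 7.241490364074707)
```

View pics/w1.png

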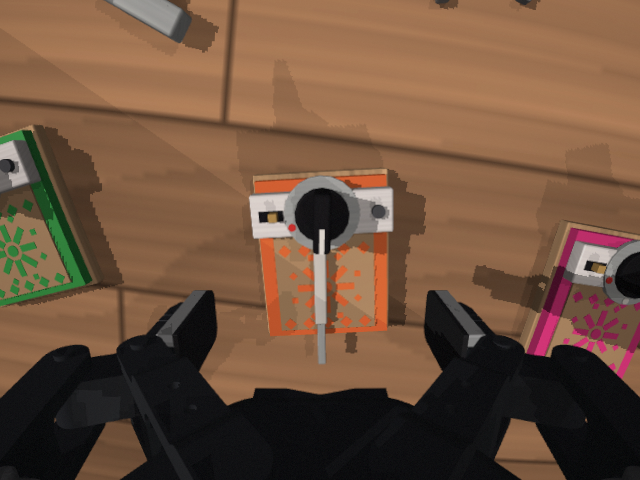

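The wrist view shows the orange knob at pixel (321,215) with its stripe towards the robot. The measured size, 47x14 mm at z 0.091, matches. Its centre is (0.552, 0.002) and the wing is at 7.2°. I'll use the half-turned wrist so joint 6 has range for the turn.

```bash
python3 - <<'E'
from h import *
from cell import env
q=down(.126+np.pi); x,y=.552,.0018
env.reach([x,y,.15],q); env.command_gripper(.05,60)
env.servo_line([x,y,.064],q,rate=.08)
print(env.current_ee_pos(),env.current_joint_positions(),env.current_force())
env.command_gripper(0,60)
print(env.current_gripper_width(),env.current_grasp_force(),env.current_force(),env.current_moment(),env.current_time_s())
j=np.array(env.current_joint_positions()); 
for a in np.r_[.15:1.06:.15]:
    k=j.copy();k[5]+=a; env.move_j(k)
    print(a,np.round(env.current_force(),1),np.round(env.current_moment(),3),env.current_joint_positions()[5]-j[5],round(env.current_gripper_width(),4))
print(env.current_time_s())
E
```

```text
[0.55241819 0.00179257 0.06450371] [ 3.22574994e-03  3.90410030e-01 -2.42898332e-01  9.36540650e-01
  3.45381996e-05 -1.22749036e-01] [-0.43844215 -1.097864    0.79674682]
0.012932423350181257 59.998451471328735 [-2.43176506  3.30802868  6.39109762] [ 0.45629679  0.30857999 -0.0324742 ] 7.2417
0.15 [-0.4  1.3  0.9] [ 0.264  0.073 -0.014] 0.14639874449978293 0.0134
0.3 [-0.   2.9  1.5] [ 0.418  0.108 -0.017] 0.2936569367757445 0.0128
0.44999999999999996 [-0.4  3.3  1.8] [0.511 0.118 0.033] 0.44248868143182196 0.0126
0.6 [-1.4  4.3  1.5] [0.745 0.171 0.046] 0.5919856515389028 0.0126
0.75 [-0.4  4.5  1.9] [0.922 0.138 0.045] 0.7416934965791702 0.013
0.9 [-0.7  4.8  1.9] [ 0.956  0.143 -0.022] 0.8931607960888597 0.0127
1.0499999999999998 [0.1 6.3 1.7] [ 1.17   0.035 -0.085] 1.0432741757572863 0.0129
9.1083
```

The moment reversed sign, so the detent has been passed. I'll release, rise and look.

```bash
python3 - <<'E'
from h import *
from cell import env
env.command_gripper(.05); p=np.array(env.current_ee_pos()); p[2]=.2
env.servo_line(p,rate=.1); env.reach([.5,.0,.24],down(.126+np.pi)); env.sleep(.2)
s,T=wrist(env); cv2.imwrite("pics/w2.png",s["img"])
px,P=cloud(s,T)
m=(np.hypot(P[:,0]-.552,P[:,1]-.002)<.04)&(P[:,2]>.084)&(P[:,2]<.1)
print(m.sum(),cv2.minAreaRect((P[m][:,:2]*1000).astype(np.float32)),env.current_time_s(),env.current_gripper_width())
t=env.snapshot("top"); cv2.imwrite("pics/t2.png",t["img"])
E
```

```text
850 ((550.7557983398438, 2.101491928100586), (14.372089385986328, 48.433837890625), 36.32582473754883) 12.3 0.050337432995766165
```

View pics/w2.png

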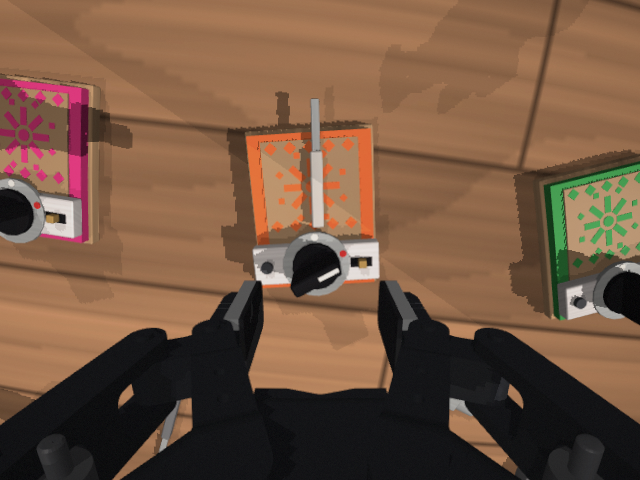

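The wrist view shows the stripe end at (330,272), the red dot at (343,254), the white dot at (314,238), and the chisel undisturbed. Parallax obscures the match, so I'll compare the stripe and dot angles in world coordinates.

```bash
python3 - <<'E'
from h import *
from cell import env
c=np.array([.5515,.002])
s,T=wrist(env); im=s["img"].astype(int); px,P=cloud(s,T)
B,G,Rd=[im[px[:,1],px[:,0],i] for i in range(3)]; r=np.hypot(*(P[:,:2]-c).T)
def show(n,m,z):
    q=cast(s,[px[m].mean(0)],z,T)[0]; v=q[:2]-c; print(n,m.sum(),px[m].mean(0),q.round(4),np.hypot(*v).round(4),np.degrees(np.arctan2(v[1],v[0])).round(1))
low=(P[:,2]>.04)&(P[:,2]<.053)
show("red",low&(r<.04)&(Rd>140)&(G<90)&(B<90),.047)
show("white",low&(r>.024)&(r<.034)&(np.minimum(B,G)>222),.047)
show("stripe",(P[:,2]>.08)&(r<.03)&(G>150),.091)
m=(r<.04)&(P[:,2]>.084)&(P[:,2]<.1); print(cv2.minAreaRect((P[m][:,:2]*1000).astype(np.float32)))
t=env.snapshot("top"); k=t["img"]
cv2.imwrite("pics/t3.png",np.hstack([cv2.resize(k[220:310,a:a+90],None,fx=2.9,fy=2.9,interpolation=2) for a in (100,275,440)]))
E
```

```text
red 30 [342.43333333 253.16666667] [0.5363 0.027  0.047 ] 0.0293 121.3
white 0 [nan nan] [nan nan nan] nan nan
stripe 99 [328.25252525 274.53535354] [0.5441 0.0127 0.091 ] 0.013 124.5
((550.7971801757812, 2.224111557006836), (14.686894416809082, 48.044898986816406), 36.39581298828125)<stdin>:7: RuntimeWarning: Mean of empty slice.
  ret = um.true_divide(
```

View pics/t3.png

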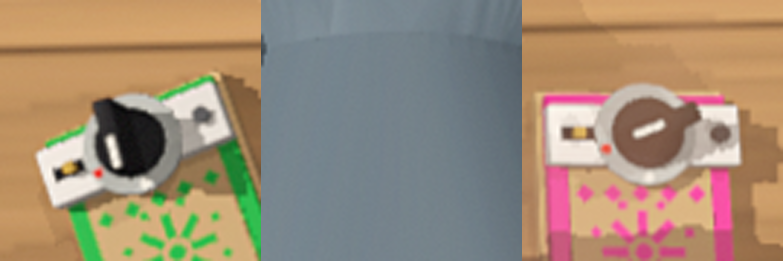

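The stripe (about 125°) lines up with the red dot (121°, within calibration error), so the orange clamp is locked. The view also shows green still open and pink still locked, and the arm is clear. Handing in.

```bash
python3 -c "
from cell import env
print(env.current_time_s(),env.job_done())"
```

```text
the job is handed in; nothing more can be done
12.45 None
```

The orange clamp's knob is turned clockwise past its detent to the red dot (locked) and released; pink is still locked, green still open, and the job was handed in at 12.45 s.

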